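Put the hole saws back on their board in order of size

ROBOT

A 6-joint arm with a two-finger parallel gripper is mounted at the origin on a cart in front of the work surface, level with it; the furniture and walls round the work are solid. World frame = base frame: x ahead of the robot, y to its left, z up, the work surface at z = 0. Lengths are in m, angles in degrees, forces in N, time in s.
With the tool pointing down it reaches from about 0.325 to 0.775 m from the base axis. Payload 5.5 kg.
Tool frame: the origin (TCP) lies at the centre of the arm's flange, where the gripper is bolted on; the fingertips stand 182 mm ahead of it and the grasp point (between the pads) lies 163 mm ahead of it; z points along the fingers, y is the line along which they close (so a half turn about z gives the same grasp; the last joint's range is limited). The gripper opens to 88 mm and grips with 3 to 60 N. Pads are 20 mm wide; open, the fingers measure 115 mm over their backs; the gripper's body (75 mm by 178 mm) begins 61 mm behind the grasp point.
Start: joints at [60.579, 5.22, 70.514, -0, 104.267, -3.249], TCP at [0.265, 0.538, 0.405] pointing down, gripper open.
Joint ranges: [-164.24, 164.24], [-49.07, 125.15], [9.68, 141.18], [-86.29, 266.29], [3.28, 154.24], [-151.56, 151.56]. Speed limits (degrees/s): [147.25, 147.25, 172.46, 180, 180, 180].

INTERFACE

Orientations are given as [roll, pitch, yaw] about the fixed x, y, z axes, in that order (R = Rz(yaw) Ry(pitch) Rx(roll)).
In Python, from station import r gives the robot as it stands. The module is installed in compiled form; this text tells all that it offers. Calls block until the motion is done:
- r.reach(position, orientation): joint-space move of the TCP to a pose.
- r.servo_line(position, rotation=None, speed=0.15): straight line of the TCP; rotation=None keeps the orientation; speed is the mean speed in m/s.
- r.move_joints(angles): joint-space move.
- r.let_go() and r.grab(squeeze=None): open the fingers fully, or close them until they stop; squeeze is the grip in N (None keeps the last).
- r.wait(seconds).
- r.inverse_kinematics(position, orientation): joint angles nearest the present ones, or None.
- r.sense(): the state.
- r.snapshot(name): name is "scene" or "top"; returns a dict with "frame" (384x512x3 uint8, red, green, blue), "fx", "fy", "cx", "cy" (pixels), "R" (3x3) and "t" (3): a world point X has camera coordinates R X + t. Camera axes: x right, y down, z forward; pixel columns grow to the right and rows downward; lengths in m; the calibration is good to about 2 mm. A picture is of the moment at which its call begins. There is no depth.
A pose or a line that the arm cannot do raises r.IKError and nothing moves.
- r.hand_in(): hands the job in; it is judged then, once.
The state is a dict: "clock": time; "joints": joint angles; "joint_vel": joint speeds; "joint_torque": joint torques, N m; "tcp_pos": TCP position; "orientation": TCP orientation; "contact_force": force on the tool from outside, world axes, zero at the start; "torque": the same for the moment, N m; "opening": finger opening in m; "gripper_force": force on a finger pad.
Only numpy, scipy, OpenCV 4.12 (cv2) and the standard library are available. Lean on these libraries where they do the work, as an engineer would, in place of code of your own. Each camera call takes 0.05 s, during which the arm holds its last target. There are 200 camera calls.

TASK

Put the four loose hole saws back on their storage board, teeth down, one over each peg and centred on it, in order of diameter: the smallest on the peg next to the arbor, the largest at the other end. Leave them all standing flat on the board.

Things in the scene. Friction and masses are not known exactly. Their poses are not given: they have to be found in the camera images.
- saw_30: steel hole saw, outside diameter 30 mm, 44 mm high: an upturned cup standing on its teeth, closed flat top with a dark thread hole in the middle, hollow and open below (inside diameter 25 mm, 40 mm deep); loose, about 90 g; all four are alike but for their diameter. Origin on its axis at the tooth edge (underside), z up along the axis; yaw means nothing
- saw_40: steel hole saw, outside diameter 40 mm, 44 mm high: an upturned cup standing on its teeth, closed flat top with a dark thread hole in the middle, hollow and open below (inside diameter 35 mm, 40 mm deep); loose, about 130 g; all four are alike but for their diameter. Origin on its axis at the tooth edge (underside), z up along the axis; yaw means nothing
- saw_51: steel hole saw, outside diameter 51 mm, 44 mm high: an upturned cup standing on its teeth, closed flat top with a dark thread hole in the middle, hollow and open below (inside diameter 46 mm, 40 mm deep); loose, about 180 g; all four are alike but for their diameter. Origin on its axis at the tooth edge (underside), z up along the axis; yaw means nothing
- saw_64: steel hole saw, outside diameter 64 mm, 44 mm high: an upturned cup standing on its teeth, closed flat top with a dark thread hole in the middle, hollow and open below (inside diameter 59 mm, 40 mm deep); loose, about 250 g; all four are alike but for their diameter. Origin on its axis at the tooth edge (underside), z up along the axis; yaw means nothing
- board: fixed plywood storage board on the bench, 392 x 96 x 18 mm, with four upright wooden pegs along its middle, 82 mm apart. Origin at the centre of its underside; y along its length, x across it. Not listed: right of it at the back a jig has an upright red lever, 145 mm high, about 0.66 m ahead and 0.08 m right of the robot's base; carry the saws well above it
- arbor: the hole-saw arbor: steel, 57 mm high, dark round flange 34 mm wide at its foot, hexagon shank 12 mm thick pointing up; fixed upright on the board's centre line 173 mm from its middle, 50 mm beyond the end peg; the end differs between starts (at the other end stands a thin spare drill, 6 mm thick, 48 mm high). Origin at its foot, on the board's upper face
- peg1: fixed wooden peg, 16 mm thick at its foot, tapering from 13 mm up to a rounded top 8 mm thick, 31 mm high; on the board at y = 123 mm in the board's frame. Origin at its foot, on the board's upper face; a hole saw goes over it from above and then stands on the board with the peg hidden inside
- peg2: fixed wooden peg, 16 mm thick at its foot, tapering from 13 mm up to a rounded top 8 mm thick, 31 mm high; on the board at y = 41 mm in the board's frame. Origin at its foot, on the board's upper face; a hole saw goes over it from above and then stands on the board with the peg hidden inside
- peg3: fixed wooden peg, 16 mm thick at its foot, tapering from 13 mm up to a rounded top 8 mm thick, 31 mm high; on the board at y = -41 mm in the board's frame. Origin at its foot, on the board's upper face; a hole saw goes over it from above and then stands on the board with the peg hidden inside
- peg4: fixed wooden peg, 16 mm thick at its foot, tapering from 13 mm up to a rounded top 8 mm thick, 31 mm high; on the board at y = -123 mm in the board's frame. Origin at its foot, on the board's upper face; a hole saw goes over it from above and then stands on the board with the peg hidden inside
Things that resemble listed ones, but are neither listed nor needed, are in the scene too. What is shaped like the saw_30 but purple is not meant.

How it is judged:
By the outcome, as a careful person would: the job done as asked, in the order asked, and still so for the second after the job is handed in, with the robot touching nothing.
It also fails if it takes over 128 s, if anything falls off the work surface, if the arm or the gripper's body presses on something with over 40 N, if the wrist force passes 120 N, or if a joint passes its speed limit or range.

## Working session

There is one attempt and no reset: what is moved stays moved. The work goes in short steps, each a Python script; the robot and the scene stay as the last script left them, time stands still between calls to the robot, and variables do not carry over. Pictures are saved under pics/ and viewed, at most 14 in all, crops included, and the job is handed in when it is done.

```bash
mkdir -p pics
python3 - <<'E'
from station import r
import cv2,numpy as np
for n in("scene","top"):
    s=r.snapshot(n); cv2.imwrite(f"pics/{n}0.png",cv2.cvtColor(s["frame"],cv2.COLOR_RGB2BGR))
    R=np.array(s["R"]);t=np.array(s["t"]);print(n,s["fx"],s["cx"],s["cy"],"C",-R.T@t,"axis",R[2])
    np.savez(f"pics/{n}0.npz",**s)
print(r.sense())
E
```

```text
scene 404.78089218790916 261.5382257690542 188.73169599593996 C [-0.24177634 -0.55028835  0.77520469] axis [ 0.61957351  0.50106867 -0.604201  ]
top 406.4927326945708 254.39429910484947 188.03175987138437 C [0.26129367 0.05644978 1.28869994] axis [ 0.18798387 -0.00352495 -0.98216579]
{'clock': 0.1, 'joints': array([ 6.05803864e+01,  5.26016579e+00,  7.05731724e+01,  9.70683460e-04,
        1.04266982e+02, -3.24824121e+00]), 'joint_vel': array([ 0.00518716, -0.09000205, -0.21067628,  0.12791919, -0.03368226,
       -0.06797738]), 'joint_torque': array([ 2.35269654e-03, -4.47855985e+01, -4.07571280e+01,  7.00725429e-02,
        2.84014572e-02, -8.28485440e-05]), 'tcp_pos': array([0.26465958, 0.53854292, 0.40362316]), 'orientation': array([-1.79899894e+02, -6.62399442e-03,  1.53828860e+02]), 'contact_force': array([-0.25594394,  0.96675956,  0.00723326]), 'torque': array([-0.00683459,  0.02378562,  0.01696718]), 'gripper_force': 0.0, 'opening': 0.08769599609779982}
```

View pics/scene0.png

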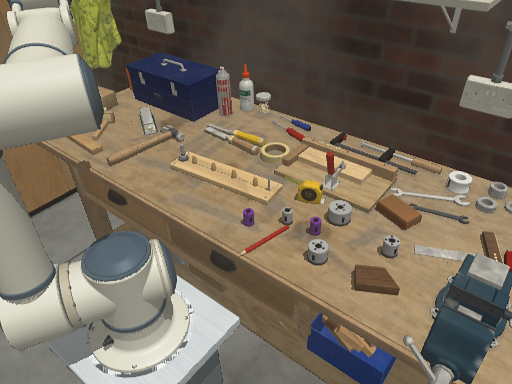

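View pics/top0.png

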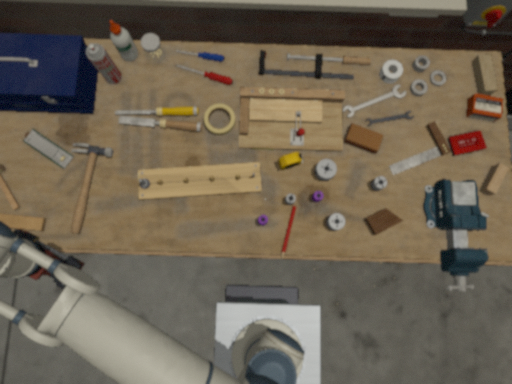

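The top view shows the board at (138–262, 163–198), with what looks like the arbor at its left end (145,183). The saw candidates are at (291,198), (380,182), (336,221) and (326,169). Two purple decoys sit at (263,219) and (317,196), and some nuts and rings at (392–440, 62–88). I'll enlarge both views to confirm.

Run:
```python
import cv2,numpy as np
a=cv2.imread("pics/top0.png")[155:240,130:400];b=cv2.imread("pics/scene0.png")[140:270,165:410]
a=cv2.resize(a,(795,250),interpolation=cv2.INTER_CUBIC);b=cv2.resize(b,(640,340),interpolation=cv2.INTER_CUBIC)
b=cv2.copyMakeBorder(b,0,0,0,155,0);cv2.imwrite("pics/crop.png",np.vstack([a,b]))
```

```text
(no output)
```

View pics/crop.png

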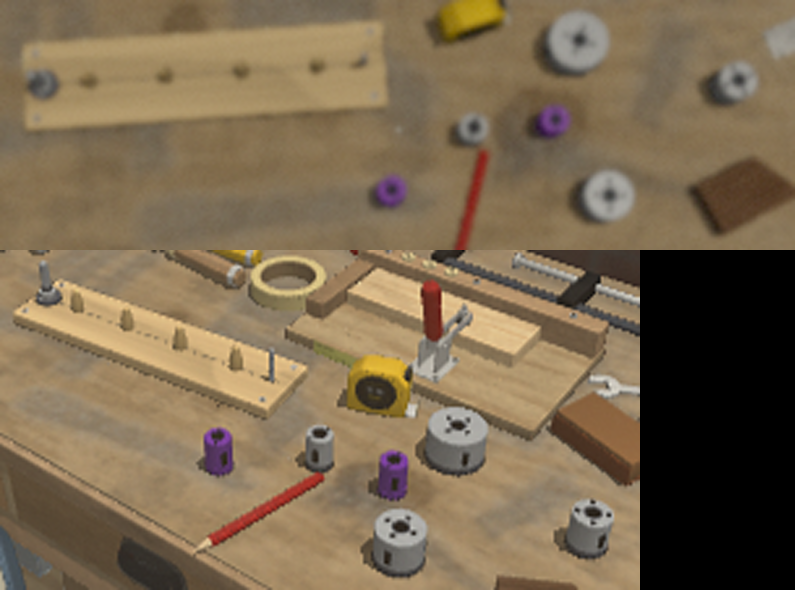

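The crop confirms which is which:
- **saw_30:** steel at top (291,198). The purple ones at (263,219) and (317,196) are excluded by colour.
- **saw_40:** (380,182)
- **saw_51:** (336,221)
- **saw_64:** (326,169)

The arbor, a hexagon shank on a dark flange, stands at the left (+y) end of the board and the thin drill at the right end. Next I'll measure positions.

```bash
cat > h.py <<'E'
import numpy as np,cv2
def ray(s,uv):
    R=np.array(s["R"]);C=-R.T@np.array(s["t"])
    d=R.T@np.array([(uv[0]-s["cx"])/s["fx"],(uv[1]-s["cy"])/s["fy"],1]);return C,d/np.linalg.norm(d)
def plane(s,uv,z):
    C,d=ray(s,uv);return C+d*(z-C[2])/d[2]
def proj(s,X):
    p=np.array(s["R"])@np.array(X)+np.array(s["t"]);return np.array([s["fx"]*p[0]/p[2]+s["cx"],s["fy"]*p[1]/p[2]+s["cy"]])
def tri(s1,u1,s2,u2):
    (C1,d1),(C2,d2)=ray(s1,u1),ray(s2,u2)
    a=np.linalg.lstsq(np.c_[d1,-d2],C2-C1,rcond=None)[0]
    p,q=C1+a[0]*d1,C2+a[1]*d2;return (p+q)/2,np.linalg.norm(p-q)
def steel(s,seed,w=24):
    """steel blob nearest the seed, holes filled: hull centroid, area"""
    hsv=cv2.cvtColor(s["frame"],cv2.COLOR_RGB2HSV)
    m=((hsv[...,1]<45)&(hsv[...,2]>70)).astype(np.uint8)
    k=np.zeros_like(m);cv2.circle(k,tuple(int(round(v)) for v in seed),w,1,-1)
    m=cv2.morphologyEx(m&k,cv2.MORPH_CLOSE,np.ones((3,3)))
    cs=cv2.findContours(m,cv2.RETR_EXTERNAL,cv2.CHAIN_APPROX_NONE)[0]
    n,l,st,ce=cv2.connectedComponentsWithStats(m)
    c=max(cs,key=cv2.contourArea);h=cv2.convexHull(c);M=cv2.moments(h)
    return np.array([M["m10"],M["m01"]])/M["m00"],M["m00"],cv2.boundingRect(c)
def hole(s,c,rad):
    """centroid of darkness near c (dark thread hole)"""
    g=cv2.cvtColor(s["frame"],cv2.COLOR_RGB2GRAY).astype(float);v,u=np.mgrid[:g.shape[0],:g.shape[1]]
    for _ in range(6):
        k=np.hypot(u-c[0],v-c[1])<=rad; w=np.where(k,np.clip(np.percentile(g[k],75)-20-g,0,None),0)
        c=np.array([(w*u).sum(),(w*v).sum()])/w.sum()
    return c
def board(s,seed):
    hsv=cv2.cvtColor(s["frame"],cv2.COLOR_RGB2HSV);x,y=seed
    lab=cv2.cvtColor(s["frame"],cv2.COLOR_RGB2LAB).astype(int)
    ref=np.median(lab[y-1:y+2,x-1:x+2].reshape(-1,3),0)
    m=((abs(lab-ref)*[.6,1.5,1]).max(-1)<14).astype(np.uint8)
    m=cv2.morphologyEx(m,cv2.MORPH_CLOSE,np.ones((5,5)));m=cv2.morphologyEx(m,cv2.MORPH_OPEN,np.ones((3,3)))
    n,l=cv2.connectedComponents(m);c=cv2.findContours((l==l[y,x]).astype(np.uint8),cv2.RETR_EXTERNAL,cv2.CHAIN_APPROX_NONE)[0][0]
    h=cv2.convexHull(c);q=h;e=1
    while len(q)>4 and e<12: q=cv2.approxPolyDP(h,e,True);e+=.25
    return q.reshape(-1,2).astype(float),c
E
python3 - <<'E'
from h import *
np.set_printoptions(precision=4,suppress=True)
S,T=[dict(np.load(f"pics/{n}0.npz")) for n in("scene","top")]
ts={30:(291,198),40:(380,182),51:(336,221),64:(326,169)}; ss={30:(287,214),40:(391,244),51:(318,250),64:(340,211)}
for k in ts:
    w=10+k//8
    a,A,bb=steel(T,ts[k],w-3); b,B,bs=steel(S,ss[k],w+3)
    X,e=tri(S,b,T,a)
    ha=hole(T,a,2.6); hb=hole(S,proj(S,[X[0],X[1],.044]),4)
    Y,e2=tri(S,hb,T,ha)
    print(k,"sil",a,bb,b,bs,X,e,"| hole",ha,hb,Y,e2,"| T@22",plane(T,a,.022)[:2],"Th@44",plane(T,ha,.044)[:2],"S@44",plane(S,hb,.044)[:2])
for s,seed in((T,(184,172)),(S,(213,171))):
    q,c=board(s,seed);P=np.array([plane(s,u,.018) for u in q]);print(q.tolist(),P[:,:2],"mean",P.mean(0),"sides",np.linalg.norm(P-np.roll(P,-1,0),axis=1))
    W=np.array([plane(s,u,.018)[:2] for u in c.reshape(-1,2)]).astype(np.float32);print(cv2.minAreaRect(W))
E
```

```text
30 sil [289.956 198.5  ] (285, 194, 11, 10) [286.9144 214.8924] (282, 207, 11, 17) [ 0.473  -0.0612  0.0253] 0.00025744142153762443 | hole [290.4734 197.8085] [287.0867 209.5201] [ 0.4722 -0.0613  0.0455] 0.001385766918636442 | T@22 [ 0.4734 -0.0614] Th@44 [ 0.472  -0.0609] S@44 [ 0.4743 -0.0607]
40 sil [379.6742 182.2639] (373, 176, 14, 14) [390.512 245.638] (382, 235, 18, 23) [ 0.5326 -0.3446  0.0257] 0.003132154553439613 | hole [380.5116 181.7674] [391.569  240.2676] [ 0.5314 -0.3428  0.0442] 0.0002867811882572996 | T@22 [ 0.5344 -0.3471] Th@44 [ 0.5313 -0.3428] S@44 [ 0.5317 -0.3429]
51 sil [335.9229 220.9193] (327, 212, 19, 18) [317.6573 250.7393] (308, 239, 21, 25) [ 0.4056 -0.2046  0.0262] 0.001639224020084308 | hole [336.5776 220.9317] [317.9228 245.4495] [ 0.4042 -0.2036  0.0452] 0.0006851620020084291 | T@22 [ 0.4066 -0.2061] Th@44 [ 0.4041 -0.2036] S@44 [ 0.4055 -0.2033]
64 sil [325.622  168.8855] (315, 159, 22, 21) [339.3355 211.8895] (328, 200, 24, 25) [ 0.5718 -0.1736  0.0254] 0.0011490902018023907 | hole [326.2941 168.0196] [339.8128 206.6361] [ 0.5705 -0.1728  0.045 ] 0.0006097357717534579 | T@22 [ 0.5731 -0.1747] Th@44 [ 0.5705 -0.1728] S@44 [ 0.5719 -0.1725]
[[259.0, 162.0], [260.0, 190.0], [139.0, 198.0], [138.0, 170.0]] [[0.5903 0.0395]
 [0.4987 0.0339]
 [0.4615 0.4155]
 [0.5521 0.426 ]] mean [0.5257 0.2287 0.018 ] sides [0.0918 0.3834 0.0912 0.3885]
((0.5260807871818542, 0.22980734705924988), (0.09636936336755753, 0.39243558049201965), 5.550532817840576)
[[171.0, 162.0], [246.0, 162.0], [287.0, 193.0], [214.0, 187.0]] [[0.4715 0.4216]
 [0.6221 0.2127]
 [0.5634 0.0017]
 [0.4541 0.2035]] mean [0.5278 0.2099 0.018 ] sides [0.2576 0.219  0.2295 0.2188]
((0.5383623838424683, 0.21358643472194672), (0.4212155044078827, 0.16746748983860016), 87.55199432373047)
```

The saw holes triangulate to z = 44–45 mm with residuals under 1.5 mm. The board rectangle comes out at 96.4 × 392.4 mm, which matches the text. Next I'll check the pegs and board height in two views.

Run:
```python
from h import *
np.set_printoptions(precision=4,suppress=True)
S,T=[dict(np.load(f"pics/{n}0.npz")) for n in("scene","top")]
c=np.array([.5261,.2298]);a=np.radians(5.55);ex=np.array([np.cos(a),np.sin(a)]);ey=np.array([-np.sin(a),np.cos(a)])
def dark(s,lo,hi,w):
    g=cv2.cvtColor(s["frame"],cv2.COLOR_RGB2GRAY).astype(float);m=np.zeros(g.shape,np.uint8)
    cv2.line(m,tuple(np.int32(np.round(lo))),tuple(np.int32(np.round(hi))),1,w)
    v,u=np.nonzero(m);wt=np.clip(np.percentile(g[m>0],80)-15-g[v,u],0,None);return np.array([(wt*u).sum(),(wt*v).sum()])/wt.sum()
for y in(.123,.041,-.041,-.123):
    p=c+y*ey; f=lambda s:dark(s,proj(s,[*p,.022]),proj(s,[*p,.046]),9)
    uT,uS=f(T),f(S);X,e=tri(S,uS,T,uT)
    print(p,"meas",X,e,"top view @33mm minus predicted",plane(T,uT,.033)[:2]-p,"scene",plane(S,uS,.033)[:2]-p, proj(S,[*p,.049]),proj(S,[*p,.018]))
print("corner preds S",[proj(S,[*(c+i*.048*ex+j*.196*ey),.018]) for i in(-1,1) for j in(-1,1)])
im=cv2.cvtColor(S["frame"],cv2.COLOR_RGB2BGR)[140:210,160:295];im=cv2.resize(im,None,fx=5,fy=5,interpolation=cv2.INTER_CUBIC)
o=lambda X:tuple(np.int32((proj(S,X)-[160,140]+.5)*5))
for y in(.123,.041,-.041,-.123): cv2.line(im,o([*(c+y*ey),.018]),o([*(c+y*ey),.049]),(0,0,255),1)
q=[c+i*.048*ex+j*.196*ey for i,j in((-1,-1),(1,-1),(1,1),(-1,1))]
cv2.polylines(im,[np.array([o([*p,.018]) for p in q])],True,(255,0,0),1);cv2.imwrite("pics/ov.png",im)
```

```text
[0.5142 0.3522] meas [0.5101 0.349  0.0382] 0.0006872831074901304 top view @33mm minus predicted [-0.0033 -0.0018] scene [0.0015 0.0029] [193.0822 155.2511] [194.2337 162.9583]
[0.5221 0.2706] meas [0.5191 0.2682 0.0349] 0.0021020615863141276 top view @33mm minus predicted [-0.0034 -0.0014] scene [-0.0002 -0.0009] [212.401  162.0441] [213.3137 169.863 ]
[0.5301 0.189 ] meas [0.527  0.1873 0.0366] 0.0034038178192406614 top view @33mm minus predicted [-0.0036 -0.0001] scene [0.0021 0.0009] [232.7996 169.2167] [233.4449 177.1482]
[0.538  0.1074] meas [0.5354 0.1065 0.0335] 0.003010957612964458 top view @33mm minus predicted [-0.0036  0.0002] scene [-0.0008 -0.0013] [254.3713 176.8018] [254.7168 184.8462]
corner preds S [array([266.4237, 200.5545]), array([168.5904, 163.7184]), array([282.5488, 184.0231]), array([187.124 , 150.7899])]
```

View pics/ov.png

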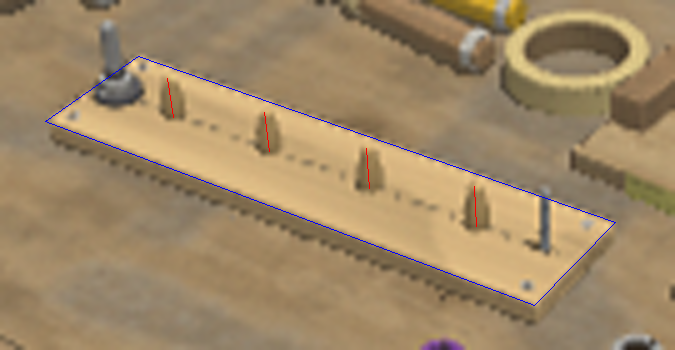

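The overlay shows the predicted pegs about 1 px left of and above the real ones, at crop (172,98), (268,132), (369,168) and (476,207). I'll refine the pegs by silhouette while picking up the first saw.

```bash
cat > m.py <<'E'
from h import *
from station import r
HI=.40; G=.163+.030
SAW={30:(.4725,-.0611),40:(.5315,-.3429),51:(.4045,-.2035),64:(.5708,-.1727)}
def ori(theta):  # closing direction theta (deg) -> tool down, yaw
    return [180,0,theta+90]
def pick(k,theta):
    x,y=SAW[k];r.let_go() if r.sense()["opening"]<.08 else 0
    r.reach([x,y,HI],ori(theta)); r.servo_line([x,y,G+.05],speed=.25); r.servo_line([x,y,G],speed=.08)
    r.grab(15 if k<50 else 20); r.servo_line([x,y,HI],speed=.25)
    s=r.sense();print(k,"clock",s["clock"],"opening",s["opening"],"F",s["gripper_force"],s["contact_force"],"j6",s["joints"][5])
def place(p,theta,zb=.018):
    r.reach([*p,HI],ori(theta)); r.servo_line([*p,G+zb+.04],speed=.25); r.servo_line([*p,G+zb+.001],speed=.05)
    print("placed",r.sense()["contact_force"]); r.let_go(); r.servo_line([*p,HI],speed=.25); print("clock",r.sense()["clock"])
E
python3 - <<'E'
from m import *
np.set_printoptions(precision=4,suppress=True)
S,T=[dict(np.load(f"pics/{n}0.npz")) for n in("scene","top")]
c=np.array([.5261,.2298]);a=np.radians(5.55);ey=np.array([-np.sin(a),np.cos(a)])
def comp(s,X,thr,w):
    u0=proj(s,X);x,y=np.int32(np.round(u0));F=8
    g=cv2.cvtColor(s["frame"],cv2.COLOR_RGB2GRAY)[y-w:y+w+1,x-w:x+w+1]
    g=cv2.resize(g,None,fx=F,fy=F,interpolation=cv2.INTER_CUBIC).astype(int)
    m=(g<np.median(g)-thr).astype(np.uint8);m=cv2.morphologyEx(m,cv2.MORPH_OPEN,np.ones((13,13)))
    n,l,st,ce=cv2.connectedComponentsWithStats(m)
    k=1+np.argmax(st[1:,4]);b=st[k]
    sc=lambda q:(np.array(q)+.5)/F-.5+[x-w,y-w]
    return sc(ce[k]),sc(b[:2]),b[2:4]/F
for y in(.123,.041,-.041,-.123):
    p=c+y*ey
    (cs,ls,bs),(ct,lt,bt)=comp(S,[*p,.033],18,7),comp(T,[*p,.033],18,6)
    X,e=tri(S,cs,T,ct);print(y,"S",cs-proj(S,[*p,.032]),bs,"T",ct-proj(T,[*p,.032]),bt,"X",X,e,"d",X[:2]-p)
pick(30,45)
E
```

```text
0.123 S [0.2178 0.5082] [5.5   7.875] T [0.4007 0.875 ] [6.625 4.875] X [0.5121 0.3503 0.0316] 0.0016542446525556335 d [-0.0021 -0.0019]
0.041 S [0.1494 0.5382] [5.875 8.125] T [0.3572 0.8933] [6.    5.125] X [0.5199 0.2689 0.0316] 0.0014652883560549868 d [-0.0022 -0.0017]
-0.041 S [0.198  0.7531] [6.125 8.375] T [0.0567 0.9775] [6.375 4.875] X [0.5281 0.1881 0.0303] 0.0022599552773197363 d [-0.0019 -0.0009]
-0.123 S [0.2659 0.6918] [5.75 9.  ] T [-0.0381  0.9655] [6.25 5.25] X [0.5362 0.1065 0.0305] 0.002601757382649716 d [-0.0018 -0.0008]
30 clock 5.8167 opening 0.02971328006022053 F 14.999765292741358 [-1.3088 -0.1561 -0.7659] j6 -56.462401919406794
```

The peg silhouettes triangulate to z ≈ 31 mm, as expected for mid-height, and are 245 mm end to end against 246 mm given. The board centre is therefore (0.5241, 0.2285), yaw 5.6°. I'm placing saw 30.

```bash
cat >> m.py <<'E'
BC=np.array([.5241,.2285]);TH=5.6;_a=np.radians(TH);EX=np.array([np.cos(_a),np.sin(_a)]);EY=np.array([-np.sin(_a),np.cos(_a)])
PEG={30:BC+.123*EY,40:BC+.041*EY,51:BC-.041*EY,64:BC-.123*EY}
def check(k):
    p=PEG[k];S,T=r.snapshot("scene"),r.snapshot("top")
    hs,ht=hole(S,proj(S,[*p,.062]),4),hole(T,proj(T,[*p,.062]),2.6)
    X,e=tri(S,hs,T,ht);d=X[:2]-p;print("check",k,X,e,"off board-x,y mm",1e3*d@EX,1e3*d@EY)
    return S,T
E
python3 - <<'E'
from m import *
np.set_printoptions(precision=4,suppress=True)
place(PEG[30],TH); pick(40,TH)
S,T=check(30)
a=cv2.resize(S["frame"][130:220,160:300],(784,504),interpolation=cv2.INTER_CUBIC);cv2.imwrite("pics/p30.png",a[...,::-1])
E
```

```text
placed [-0.199   0.2367 -0.8308]
clock 10.9333
40 clock 16.725 opening 0.03975700211384778 F 14.999873281108194 [ 0.6893  0.6822 -2.4061] j6 -41.50925258821621
check 30 [0.512  0.3506 0.0611] 0.0002568558952036005 off board-x,y mm -0.10484361946813012 -0.3339781701343753
```

View pics/p30.png

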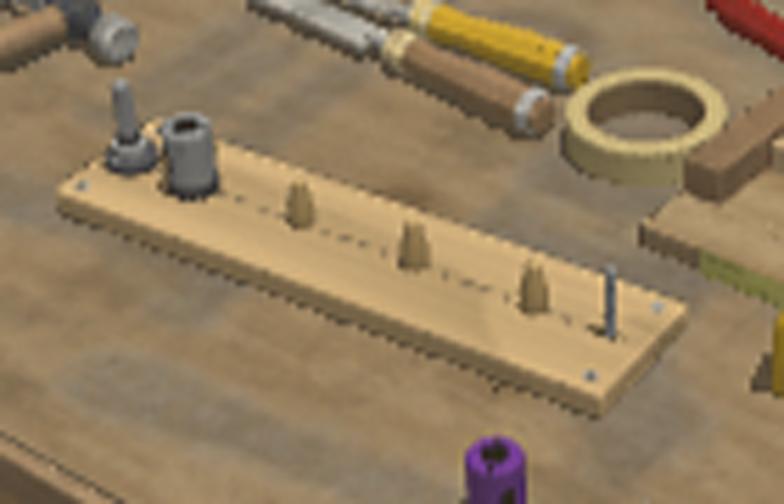

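The crop shows saw 30 upright over the peg beside the arbor, at (190,155), with its top at z = 61 mm and the centre within 0.4 mm. I'll continue with the others.

Run:
```python
from m import *
np.set_printoptions(precision=4,suppress=True)
place(PEG[40],TH); pick(51,TH); check(40)
place(PEG[51],TH); pick(64,-45); check(51)
place(PEG[64],TH)
r.reach([.45,-.25,HI],ori(TH))
for k in PEG: S,T=check(k)
a=cv2.resize(S["frame"][130:220,160:300],(784,504),interpolation=cv2.INTER_CUBIC);cv2.imwrite("pics/end.png",a[...,::-1])
b=cv2.resize(T["frame"][150:210,130:300],(793,280),interpolation=cv2.INTER_CUBIC);a=cv2.resize(a,(467,300))
cv2.imwrite("pics/end.png",np.vstack([b,cv2.copyMakeBorder(a,0,0,0,326,0)])[...,::-1]);print(r.sense()["clock"])
```

```text
placed [-0.152   0.6486 -0.5532]
clock 22.4833
51 clock 27.4417 opening 0.050809990909973485 F 19.99976160353981 [-0.6624  0.0145 -2.6839] j6 -36.613904914649105
check 40 [0.5195 0.269  0.0638] 0.0014026403491604312 off board-x,y mm -0.6226130709617931 -0.26222759644700994
placed [ 0.1464  0.1206 -1.0895]
clock 32.3833
64 clock 36.7667 opening 0.06390014931095789 F 19.99949996592477 [-0.2814 -0.0729 -3.5658] j6 24.898333421939064
check 51 [0.5271 0.1873 0.0637] 0.0002120577409287542 off board-x,y mm -0.9980466540331288 -0.31112907413460783
placed [-0.3722  0.4831 -2.2379]
clock 41.1083
check 30 [0.5121 0.3509 0.0607] 0.0005806960675985716 off board-x,y mm 0.03482913403810605 -0.024800240555624044
check 40 [0.5194 0.2689 0.0639] 0.001453261198853594 off board-x,y mm -0.7502425777806367 -0.35992107001033685
check 51 [0.5271 0.1872 0.0637] 0.00025880455703737614 off board-x,y mm -0.999944063138264 -0.40369676635979107
check 64 [0.5351 0.1057 0.0642] 0.0011393256704780401 off board-x,y mm -1.0385117821633467 -0.26560157465201795
42.8833
```

View pics/end.png

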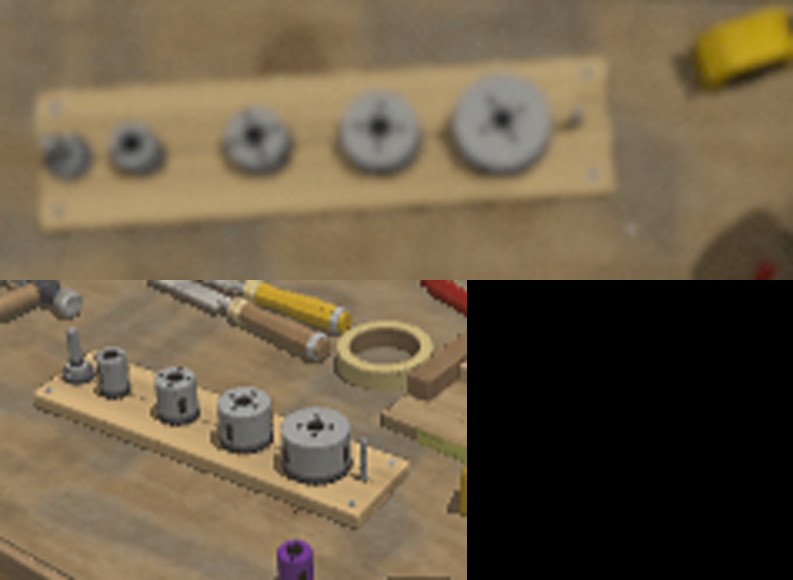

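All four saws stand upright over the pegs, smallest beside the arbor (saws at (135,148), (257,140), (380,130) and (500,122) in the crop). Their tops are at 61–64 mm and each is within about 1 mm of its peg.

```bash
python3 -c "
from station import r
print(r.hand_in())"
```

```text
the job is handed in; nothing more can be done
None
```

The job is handed in: saws 30, 40, 51 and 64 stand flat over the pegs in that order from the arbor, each measured within about 1 mm of its peg centre, with 43 s used of the 128 s limit.

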